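# Pack the belt-change kit tray

## Robot

A 6-joint arm with a two-finger parallel gripper is mounted at the origin on a cart in front of the work surface, level with it; the furniture and walls round the work are solid. World frame = base frame: x ahead of the robot, y to its left, z up, the work surface at z = 0. Lengths are in m, angles in rad, forces in N, time in s.
With the tool pointing down it reaches from about 0.375 to 0.9 m from the base axis. Payload 3.1 kg.
Tool frame: the origin (TCP) lies between the finger pads; the fingertips stand manip.finger_overhang ahead of it and the grasp point (between the pads) lies 5 mm behind it (manip.finger_overhang is the distance from the TCP to the fingertips, in m); z points along the fingers, y is the line along which they close (so a half turn about z gives the same grasp; the last joint's range is limited). The gripper opens to 85 mm and grips with 20 to 120 N. Pads are 22 mm wide; open, the fingers measure 114 mm over their backs; the gripper's body (76 mm by 85 mm) begins 54 mm behind the grasp point. The pads swing forward as they close: fully open they stand 13 mm farther back than shut.
Start: joints at [-0.178, 0.527, 1.433, -0, 1.181, -0.178], TCP at [0.625, 0, 0.245] pointing down, gripper open.
Joint ranges: [-3.08, 3.08], [-0.75, 2.2], [0.22, 2.44], [-1.43, 4.57], [0, 2.65], [-2.85, 2.85]. Speed limits (rad/s): [2.79, 2.79, 3.14, 3.14, 3.14, 3.14].

## Interface

Orientations are given as a unit quaternion [x, y, z, w].
In Python, from station import manip gives the robot as it stands.
- The arm moves only by the tool drive_tool, never from a script. Its argument "plan" is a list of rows, each a list of 7 numbers: the shift along the tool's x, y, z in m, then the turn, a rotation vector about the tool's x, y, z in degrees, then the opening, from -1 (shut) to 1 (fully open). In form: [[x, y, z, wx, wy, wz, gripper], ...]. A call has 1 to 10 rows; each row shifts and turns the commanded pose from where the row before left it, along the tool's axes as they then stand; what a row does not reach is not made up. A row lasts 1/10 s, in which the tool goes at most 50 mm and 8.59 degrees, less where a joint would pass 70% of its speed; a pose out of reach is approached as far as the arm can. A call is refused whole if a number of a shift passes 0.05 or a number of a turn 8.59, either way. A call with a gripper value outside its range is refused whole. The fingers move at their own pace and stop on an object; "newtons" is the grip in N (left out, the last holds). Time passes only in rows, so rows that do not move let the fingers close. It gives the time, the measured TCP pose, the force, the opening and the grip force at its end, in the units of the state.
- manip.sense(): the state, without advancing time (a new reading comes with each control period).
- manip.snapshot(name): name is "scene" or "side" or "wrist"; returns a dict with "image" (480x640x3 uint8, red, green, blue), "z_map" (480x640 float32, m along the optical axis (not along the pixel's ray), 0 where there is no reading), "fov_y" (degrees; the focal length in pixels is half the picture's height over the tangent of half this angle, whatever the lens; pixels are square), "cx", "cy" (the principal point, pixels), "k1" (the pictures are not rectified: a ray, as slopes to the right and down, at radius r is drawn at 1 + k1 r^2 times it, then the intrinsics apply), "extrinsics" (4x4, takes a point from camera to world coordinates); the wrist camera has in their place "mount" (4x4, takes a point from camera to tool coordinates, whose origin is the TCP and whose axes are the flange's). Camera axes: x right, y up, looking along -z (the intrinsics and any distortion apply to the point x, -y, -z); pixel columns grow to the right and rows downward; lengths in m; the calibration is good to about 2 mm. A picture is of the moment at which its call begins: read the wrist's pose just before it.
- manip.sign_off(): hands the job in; it is judged then, once.
The state is a dict: "t": time; "q": joint angles; "qd": joint speeds; "tau": joint torques, N m; "tcp_pos": TCP position; "tool_rot": TCP orientation; "force": force on the tool from outside, world axes, zero at the start; "ft_torque": the same for the moment, N m; "finger_gap": opening from 0.0 (shut) to 1.0 (fully open); "gripper_force": force on a finger pad.
Only numpy, scipy, OpenCV 4.12 (cv2) and the standard library are available. Lean on these libraries where they do the work, as an engineer would, in place of code of your own. Each camera call takes 0.05 s, during which the arm holds its last target. There are 200 camera calls.

## Task

Pack the belt-change kit: put the spare V-belt pulley, the folding hex key set and the short wooden block into the steel tray, each lying flat, the same way up as now, at the bottom of the recess cut to its shape (round, long, nearly square). The longer block, the roll of tape and the drill bit box do not belong to the kit: leave them where they lie.

Things in the scene. Friction and masses are not known exactly. Their poses are not given: they have to be found in the camera images.
- kit_tray: Low open sheet-steel tray, 276 mm long (x), 126 mm wide (y), rim 16 mm high, a small wire handle at each end; fixed. It holds three grey plastic inserts of equal outer size side by side along x, 90 mm apart, which differ in their recess and change places from start to start. Origin: centre of the underside.
- pulley: Spare V-belt pulley: dark grey metal wheel with a groove round its rim and a raised hub, lying flat, hub up. 62 mm diameter (about 60 mm across the rim where it is gripped), 26 mm high: the rim takes the lower 20 mm, the hub (28 mm diameter) the rest. About 0.2 kg. Origin: centre of the underside, z up.
- hex_keys: Folding hex key set lying flat: orange body with black keys folded on top. 34 mm wide (x), 90 mm long (y), 17 mm high; the body below the keys is 14 mm high. About 0.12 kg. Origin: centre of the underside; y along its length, z up.
- short_block: Short hardwood packing block, pale wood: 45 mm wide (x), 60 mm long (y), 45 mm high. About 0.1 kg. Origin: centre of the underside, z up.
- long_block: Look-alike, not part of the kit: longer, lower block of dark wood, 45 mm wide (x), 95 mm long (y), 38 mm high. Origin: centre of the underside.
- tape_roll: Look-alike, not part of the kit: roll of masking tape lying flat, plain ring of 97 mm outer diameter, 24 mm high. Origin: centre of the underside.
- bit_box: Look-alike, not part of the kit: closed drill bit box, dark lid, 65 mm wide (x), 115 mm long (y), 33 mm high. Origin: centre of the underside.
- nest_pulley: The insert with the round recess (78 mm diameter), for the pulley. Fixed in the kit tray; outer size 88 x 118 mm (x by y), 12 mm high. Origin: centre of its underside, 3 mm above the bench, z up. The recess is centred on the origin and 6 mm deep, with a thin dark lining: its floor is 6 mm, the top face 12 mm above the origin.
- nest_keys: The insert with the long narrow recess (50 mm in x, 106 mm in y), for the hex key set. Fixed in the kit tray; outer size 88 x 118 mm (x by y), 12 mm high. Origin: centre of its underside, 3 mm above the bench, z up. The recess is centred on the origin and 6 mm deep, with a thin dark lining: its floor is 6 mm, the top face 12 mm above the origin.
- nest_block: The insert with the short, nearly square recess (61 mm in x, 76 mm in y), for the short block. Fixed in the kit tray; outer size 88 x 118 mm (x by y), 12 mm high. Origin: centre of its underside, 3 mm above the bench, z up. The recess is centred on the origin and 6 mm deep, with a thin dark lining: its floor is 6 mm, the top face 12 mm above the origin.

How it is judged:
At the end, for the whole second after the job is handed in: Pulley, hex key set and short block each lie at rest, released, flat (within 0.08 rad) on the floor of their own recess (origin 3 to 8.5 mm above the insert's origin, within 13 mm of the centre); the long block, tape roll and bit box lie within 30 mm of where they were (horizontal distance between pulley and nest_pulley below 0.013 m and z of pulley in the frame of nest_pulley between 0.003 and 0.0085 m and angle between each of pulley, hex_keys, short_block's own z axis and vertical below 0.08 rad and linear speed of each of pulley, hex_keys, short_block below 0.02 m/s and contact force between each of pulley, hex_keys, short_block and the fingers below 0.1 N and horizontal distance between hex_keys and nest_keys below 0.013 m and z of hex_keys in the frame of nest_keys between 0.003 and 0.0085 m and horizontal distance between short_block and nest_block below 0.013 m and z of short_block in the frame of nest_block between 0.003 and 0.0085 m and distance of each of long_block, tape_roll, bit_box from where it was at the start of the episode below 0.03 m); the robot touches nothing.
It fails at once if the long block is moved more than 30 mm (distance of long_block from where it was at the start of the episode above 0.03 m).
It fails at once if the tape roll is moved more than 30 mm (distance of tape_roll from where it was at the start of the episode above 0.03 m).
It fails at once if the bit box is moved more than 30 mm (distance of bit_box from where it was at the start of the episode above 0.03 m).
It also fails if it takes over 77 s, if anything falls off the work surface, if the arm or the gripper's body presses on something with over 40 N, if the wrist force passes 120 N, or if a joint passes its speed limit or range.

## Working session

There is one attempt and no reset: what is moved stays moved. The work goes in short steps, Python scripts to look and compute and a tool call to move; the robot and the scene stay as the last step left them, time stands still between calls to the robot, and variables do not carry over. Pictures are saved under pics/ and viewed, at most 14 in all, crops included, and the job is handed in when it is done.

Besides the shell and the picture viewer there is one more tool, called after ">>>" as name(argument=value, ...), one argument or row to a line, values as JSON. drive_tool: Moves the arm, as the interface text tells. Its arguments: {"type":"object","properties":{"plan":{"type":"array"},"newtons":{"type":"number"}},"required":["plan"]}

```bash
ls; mkdir -p pics
cat > h.py <<'E'
import numpy as np,cv2
from station import manip
def snap(n):
    s=manip.sense(); d=manip.snapshot(n)
    if 'extrinsics' in d: T=np.array(d['extrinsics'])
    else:
        from scipy.spatial.transform import Rotation as R
        W=np.eye(4);W[:3,:3]=R.from_quat(s['tool_rot']).as_matrix();W[:3,3]=s['tcp_pos'];T=W@np.array(d['mount'])
    d['T']=T;return d
def ray(d,uv):
    f=240/np.tan(np.radians(d['fov_y'])/2)
    p=(np.atleast_2d(uv).astype(float)-[d['cx'],d['cy']])/f
    q=p.copy()
    for _ in range(20): q=p/(1+d['k1']*(q**2).sum(1,keepdims=True))
    v=np.c_[q[:,0],-q[:,1],-np.ones(len(q))]
    return d['T'][:3,3],v@d['T'][:3,:3].T
def atz(d,uv,z):
    o,v=ray(d,uv); return o+v*((z-o[2])/v[:,2:])
def cloud(d):
    vv,uu=np.mgrid[0:480,0:640]; o,v=ray(d,np.c_[uu.ravel(),vv.ravel()])
    P=o+v*d['z_map'].ravel()[:,None]; P[d['z_map'].ravel()==0]=np.nan
    return P.reshape(480,640,3)
def two(d1,uv1,d2,uv2):
    o1,a=ray(d1,uv1);o2,b=ray(d2,uv2);out=[]
    for x,y in zip(a,b):
        s=np.linalg.lstsq(np.c_[x,-y],o2-o1,rcond=None)[0];out.append(np.r_[(o1+s[0]*x+o2+s[1]*y)/2,np.linalg.norm(o1+s[0]*x-o2-s[1]*y)])
    return np.array(out)
E
python3 - <<'E'
from h import *
import pickle
print(manip.finger_overhang,manip.sense())
for n in ['scene','side','wrist']:
    d=snap(n);cv2.imwrite(f'pics/{n}0.png',d['image'][...,::-1]);pickle.dump(d,open(n+'0.pkl','wb'))
    print(n,d['fov_y'],d['k1'],d['T'].round(3).tolist(),(d['z_map']==0).mean())
E
```

```text
pics
0.014 {'t': 0.0, 'q': array([-1.78523213e-01,  5.28462151e-01,  1.43392123e+00,  3.57740430e-05,
        1.18141408e+00, -1.78486315e-01]), 'qd': array([-3.68506975e-04,  1.10838487e-03,  1.16290746e-04, -2.39749010e-05,
        2.59754230e-04, -1.93521735e-04]), 'tau': array([ 2.50220628e-04, -4.42344439e+01, -1.78024775e+01, -2.06930472e-04,
        8.36740597e-03,  2.24214921e-05]), 'tcp_pos': array([6.24301651e-01, 1.50476494e-04, 2.44330049e-01]), 'tool_rot': array([ 7.07124211e-01,  7.07088492e-01, -6.15133852e-04, -9.14973340e-04]), 'force': array([-0.26392402, -0.09125818,  0.09668911]), 'ft_torque': array([ 0.01798683, -0.0116636 ,  0.03910533]), 'gripper_force': 0.0, 'finger_gap': 0.9978918849747666}
scene 49.09979131000415 -0.11217673678109036 [[0.52, 0.398, -0.756, -0.191], [-0.854, 0.268, -0.446, -0.633], [0.025, 0.877, 0.48, 0.485], [0.0, 0.0, 0.0, 1.0]] 0.00396484375
side 53.373465595907064 0.035981711762828654 [[-1.0, 0.021, -0.006, 0.496], [-0.018, -0.667, 0.744, 0.405], [0.012, 0.744, 0.668, 0.601], [0.0, 0.0, 0.0, 1.0]] 0.003938802083333333
wrist 69.96781373861137 -0.05788959896160531 [[1.0, -0.001, 0.002, 0.625], [0.0, 0.964, 0.267, 0.068], [-0.002, -0.267, 0.964, 0.372], [0.0, 0.0, 0.0, 1.0]] 0.005556640625
```

View pics/scene0.png

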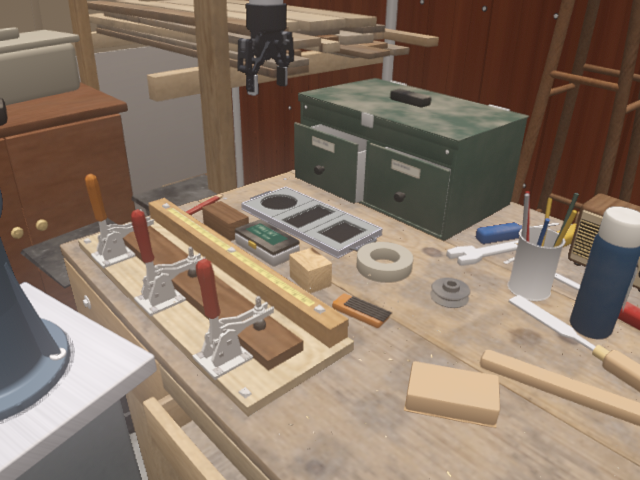

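View pics/side0.png

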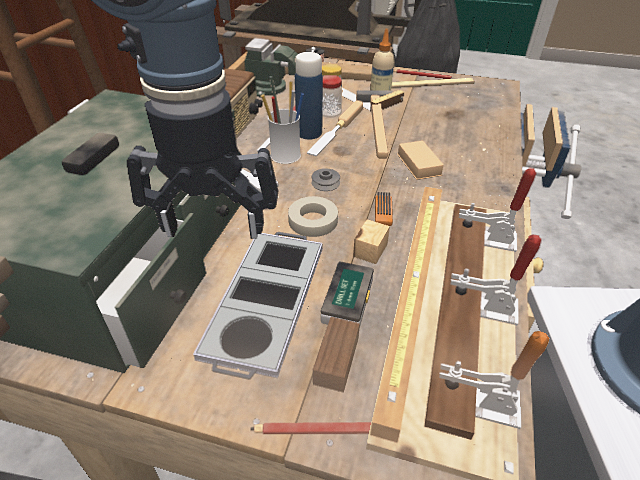

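View pics/wrist0.png

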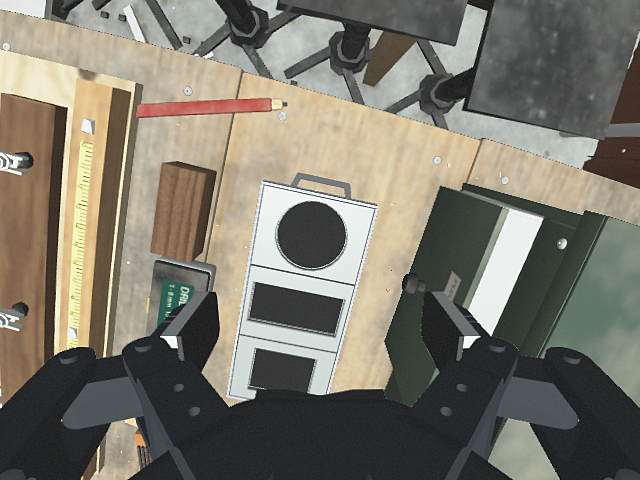

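The scene view shows the pulley (450,290), hex keys (362,309), short block (311,268), tape, bit box (266,240), long block (225,217) and the tray (311,218). The side and wrist views show the tray with the round recess at the +y end, the long one in the middle and the square one nearest -y. An open drawer cabinet stands on the +x side and a fence on the -x side. Next I'll build a rectified top-down map from the depth data.

```bash
cat > top.py <<'E'
from h import *
import pickle
H=np.full((600,800),np.nan);C=np.zeros((600,800,3),np.uint8)
# row: x 0.9 at top ->0.3 ; col: y 0.35 left -> -0.45 right
for n in ['scene0','side0']:
    d=pickle.load(open(n+'.pkl','rb'));P=cloud(d).reshape(-1,3);I=d['image'].reshape(-1,3)
    ok=np.isfinite(P[:,0])&(P[:,2]<0.3)&(P[:,2]>-.02)
    r=((0.9-P[:,0])*1000).round();c=((0.35-P[:,1])*1000).round()
    ok&=(r>=0)&(r<600)&(c>=0)&(c<800)
    r,c,z,I=r[ok].astype(int),c[ok].astype(int),P[ok,2],I[ok]
    for dr in(0,1):
        for dc in (0,1):
            rr=np.minimum(r+dr,599);cc=np.minimum(c+dc,799)
            m=~(H[rr,cc]>z); H[rr[m],cc[m]]=z[m];C[rr[m],cc[m]]=I[m]
np.save('H.npy',H)
out=C[...,::-1].copy()
for k in range(0,600,100):
    cv2.line(out,(0,k),(800,k),(255,255,0),1)
for k in range(50,800,100): cv2.line(out,(k,0),(k,600),(255,255,0),1)
cv2.imwrite('pics/top.png',out)
hm=cv2.applyColorMap((np.nan_to_num(H,nan=0)*255/0.12).clip(0,255).astype(np.uint8),cv2.COLORMAP_JET)
cv2.imwrite('pics/toph.png',hm)
E
python3 top.py
```

```text
(no output)
```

View pics/top.png

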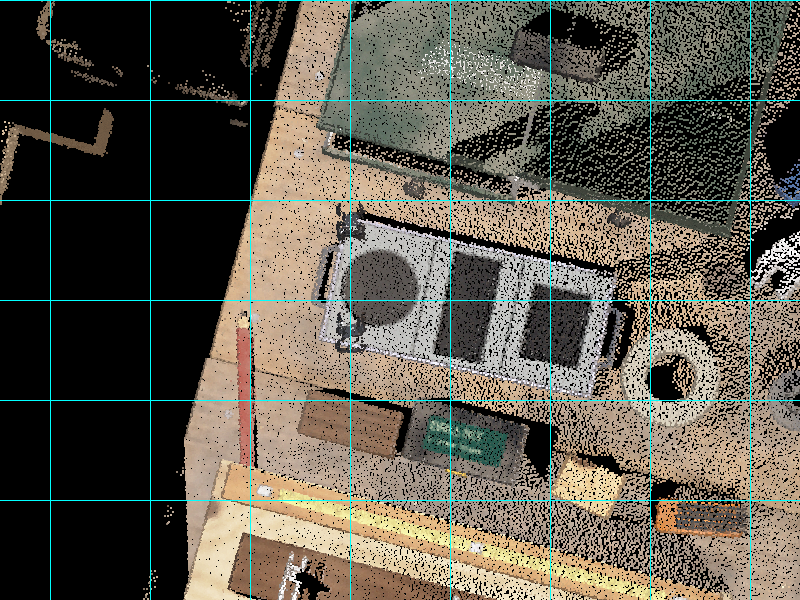

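View pics/toph.png

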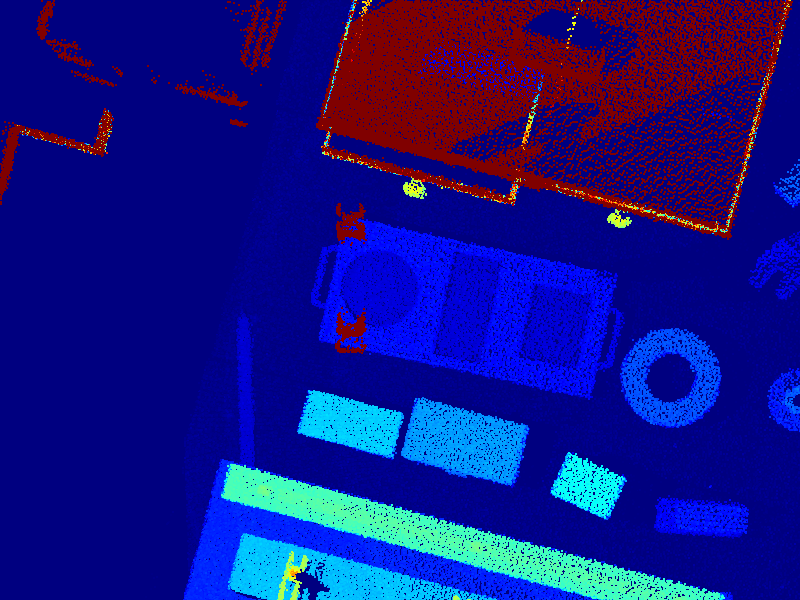

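The top map (1 mm/px, x=0.9-row/1000, y=0.35-col/1000) gives these positions:
- **Tray:** centre about (470,307), yawed about 12°.
- **Recesses:** round (380,287), long (468,307), square (555,327).
- **Short block:** (589,485).
- **Hex keys:** (701,517).
- **Pulley:** (800,400).

Next come precise fits from each camera.

```bash
cat > fit.py <<'E'
from h import *
import pickle
objs={'block':(0.415,-0.239,.055,.035,.05),'keys':(0.383,-0.352,.065,.009,.025),'pulley':(0.50,-0.452,.05,.015,.0235),'pul_hub':(0.5,-.452,.03,.0238,.035),
'tape':(.523,-.32,.07,.018,.03),'bit':(.46,-.115,.075,.026,.04),'long':(.478,-.001,.06,.031,.045)}
for n in ['scene0','side0']:
    d=pickle.load(open(n+'.pkl','rb'));P=cloud(d).reshape(-1,3);I=d['image'].reshape(-1,3).astype(int)
    for k,(x,y,R,z0,z1) in objs.items():
        m=(np.hypot(P[:,0]-x,P[:,1]-y)<R)&(P[:,2]>z0)&(P[:,2]<z1)
        Q=P[m]
        if len(Q)<20: print(n,k,len(Q));continue
        # keep largest cluster & robust
        c,s,a=cv2.minAreaRect((Q[:,:2]*1000).astype(np.float32))
        print(n,k,len(Q),'rect',np.round(c,1),np.round(s,1),round(a,1),'z',np.percentile(Q[:,2]*1000,[5,50,95]).round(1))
    # recesses
    g=(P[:,2]>.003)&(P[:,2]<.03)&(I.sum(1)<260)
    for k,(x,y,R) in {'round':(.613,-.03,.043),'long':(.593,-.118,.06),'sq':(.573,-.205,.052)}.items():
        Q=P[g&(np.hypot(P[:,0]-x,P[:,1]-y)<R)]
        if len(Q)<20: print(n,k,len(Q));continue
        c,s,a=cv2.minAreaRect((Q[:,:2]*1000).astype(np.float32))
        print(n,k,len(Q),'rect',np.round(c,1),np.round(s,1),round(a,1),'mean',(Q[:,:2].mean(0)*1000).round(1),'z',np.percentile(Q[:,2]*1000,[5,50,95]).round(1))
    m=(np.abs(P[:,0]-.593)<.1)&(np.abs(P[:,1]+.118)<.19)&(P[:,2]>.010)&(P[:,2]<.022)
    M=np.zeros((400,600),np.uint8);q=((P[m][:,:2]-[.4,-.42])*1000).round().astype(int)
    q=q[(q>=0).all(1)&(q[:,0]<400)&(q[:,1]<600)];M[q[:,0],q[:,1]]=255
    M=cv2.morphologyEx(cv2.dilate(M,np.ones((3,3))),cv2.MORPH_OPEN,np.ones((9,9)))
    cs=max(cv2.findContours(M,0,2)[0],key=cv2.contourArea);c,s,a=cv2.minAreaRect(cs)
    print(n,'tray x,y',c[1]+400,c[0]-420,np.round(s,1),a,'z',np.percentile(P[m][:,2]*1000,[5,50,95]).round(1))
E
python3 fit.py
```

```text
scene0 block 735 rect [ 415.1 -237.7] [63.  46.4] 63.8 z [36.6 44.3 45.8]
scene0 keys 867 rect [ 389.8 -352.6] [89.1 50.8] 86.1 z [10.5 15.4 17.8]
scene0 pulley 574 rect [ 500.9 -448.6] [59.8 62.2] 63.1 z [16.3 18.1 21.6]
scene0 pul_hub 101 rect [ 500.9 -448.5] [25.2 25.3] 28.7 z [24.  25.6 27.3]
scene0 tape 1158 rect [ 522.9 -321. ] [98.6 96.6] 8.6 z [19.1 23.4 24.9]
scene0 bit 1322 rect [ 459.8 -106.9] [133.6  64.7] 75.0 z [27.5 32.  34.1]
scene0 long 647 rect [476.   -5.4] [109.2  46.5] 75.0 z [32.1 37.7 39.2]
scene0 round 332 rect [619.5 -24.2] [62.9 68.2] 9.9 mean [619.1 -24.9] z [ 7.7  9.2 10.8]
scene0 long 409 rect [ 596.6 -135.1] [87.  99.6] 79.7 mean [ 598.5 -113.4] z [ 7.5  9.1 10.5]
scene0 sq 427 rect [ 580.1 -202.2] [56.9 67.1] 76.0 mean [ 580.  -202.2] z [ 7.8  9.1 10.5]Traceback (most recent call last):
  File "fit.py", line 25, in <module>
    cs=max(cv2.findContours(M,0,2)[0],key=cv2.contourArea);c,s,a=cv2.minAreaRect(cs)
ValueError: max() iterable argument is empty
```

```bash
sed -i "s/cv2.dilate(M,np.ones((3,3)))/cv2.morphologyEx(M,cv2.MORPH_CLOSE,np.ones((9,9)))/; s/'keys':(0.383,-0.352,.065/'keys':(0.383,-0.352,.052/; s/'long':(.593,-.118,.06)/'long':(.593,-.118,.05)/; s/,'bit':.*}/}/; s/I.sum(1)<260/I.sum(1)<300/" fit.py; sed -i "s/^'tape'.*/}/" fit.py; python3 fit.py
```

```text
scene0 block 735 rect [ 415.1 -237.7] [63.  46.4] 63.8 z [36.6 44.3 45.8]
scene0 keys 867 rect [ 389.8 -352.6] [89.1 50.8] 86.1 z [10.5 15.4 17.8]
scene0 pulley 574 rect [ 500.9 -448.6] [59.8 62.2] 63.1 z [16.3 18.1 21.6]
scene0 pul_hub 101 rect [ 500.9 -448.5] [25.2 25.3] 28.7 z [24.  25.6 27.3]
scene0 round 376 rect [621.2 -24.4] [63.8 72.2] 38.1 mean [620.7 -24. ] z [ 7.7  9.3 11. ]
scene0 long 435 rect [ 596.5 -112.1] [44.1 90.9] 77.8 mean [ 595.5 -111.8] z [ 7.6  9.2 11. ]
scene0 sq 485 rect [ 580.6 -201.5] [56.8 70.6] 78.9 mean [ 581.3 -201.3] z [ 7.8  9.1 10.8]
scene0 tray x,y 593.8951263427734 -114.15606689453125 [294.4 129.2] 12.094757080078125 z [10.5 14.6 16.5]
side0 block 710 rect [ 415.7 -236.3] [62.  46.1] 65.7 z [37.3 46.1 47.9]
side0 keys 510 rect [ 390.6 -350.9] [91.7 47.5] 87.3 z [11.7 16.1 19.9]
side0 pulley 313 rect [ 500.3 -448.2] [58.3 62. ] 2.0 z [17.1 19.3 21.7]
side0 pul_hub 74 rect [ 500.6 -446.4] [23.5 29. ] 0.5 z [24.1 26.1 28.6]
side0 round 1534 rect [614.  -31.3] [73.1 73.8] 27.8 mean [613.3 -29.4] z [ 9.1 10.7 12.4]
side0 long 1262 rect [ 591.2 -127.9] [69.1 99.3] 80.8 mean [ 592.2 -118.7] z [ 8.9 10.7 12.6]
side0 sq 961 rect [ 577.2 -199.2] [79.1 75.5] 77.2 mean [ 575.  -207.7] z [ 9.  10.6 13. ]
side0 tray x,y 592.9135284423828 -120.06295776367188 [300.6 127.3] 12.308016777038574 z [10.3 15.3 17.9]
```

```bash
cat >> h.py <<'E'
def go(x,y,z,yaw):
    """tool-frame shift and turn (deg) to a target; yaw = world angle of closing line from +x, mod 180"""
    from scipy.spatial.transform import Rotation as R
    s=manip.sense();M=R.from_quat(s['tool_rot']).as_matrix()
    cur=np.degrees(np.arctan2(M[1,1],M[0,1]));dy=(yaw-cur+90)%180-90
    dp=M.T@(np.array([x,y,z])-s['tcp_pos'])
    r=np.radians(yaw);sg=1 if abs((cur+dy-yaw+180)%360-180)<90 else -1
    ty=sg*np.array([np.cos(r),np.sin(r),0]);tz=np.array([0,0,-1.]);M2=np.c_[np.cross(ty,tz),ty,tz]
    print('t',round(s['t'],2),'tcp',s['tcp_pos'].round(4),'yaw',cur.round(1),'gap',round(s['finger_gap'],3),'gf',round(s['gripper_force'],1),'F',s['force'].round(1),'q',s['q'].round(2))
    print(' shift now',dp.round(4),'turn z',round(-dy,1),' shift after turning',(M2.T@(np.array([x,y,z])-s['tcp_pos'])).round(4),'tilt turn',np.degrees(R.from_matrix(M.T@M2).as_rotvec()).round(2))
E
python3 - <<'E'
from h import *
import pickle
for n in ['scene0','side0']:
    d=pickle.load(open(n+'.pkl','rb'));P=cloud(d).reshape(-1,3);I=d['image'].reshape(-1,3).astype(int)
    m=(abs(P[:,0]-.62)<.08)&(abs(P[:,1])<.03)&(P[:,2]>.15)&(P[:,2]<.3)
    print(n,'tips z',np.percentile(P[m][:,2],[0.2,1,2]).round(4))
    m=(abs(P[:,0]-.383)<.028)&(abs(P[:,1]+.352)<.06)&(P[:,2]>.0075)&(P[:,2]<.022)
    o=m&(I[:,0]-I[:,2]>90)|m&(P[:,2]>.0135)
    c,s,a=cv2.minAreaRect((P[o][:,:2]*1000).astype(np.float32));print('keys',np.round(c,1),np.round(s,1),a)
    m=(abs(P[:,1]+.3)<.1)&(P[:,2]>.05)&(P[:,2]<.075)&(P[:,0]<.36)&(P[:,0]>.28)
    for y in (-.21,-.3,-.35):
        q=P[m&(abs(P[:,1]-y)<.01)]; print('fence',y,len(q),q.max(0).round(3) if len(q) else '')
w=pickle.load(open('wrist0.pkl','rb'))
Q=cloud(w)
for z in (.009,.015):
    print(z,atz(w,[(311,235),(252,282),(345,299),(337,337),(247,320)],z).round(4)[:,:2].tolist())
print(Q[235,311],Q[310,296])
# triangulate block/keys/pulley hub/recess centres by hand-read pixels: scene vs side
s=pickle.load(open('scene0.pkl','rb'));b=pickle.load(open('side0.pkl','rb'))
print(two(s,[(451,285),(279,202),(342,233),(389,308)],b,[(325,175),(246,337),(282,256),(391,222)]).round(4))
# enlarged crops
for n,d,(u,v,k) in [('cs',s,(280,240,180)),('cb',b,(300,150,130))]:
    cv2.imwrite(f'pics/{n}.png',cv2.resize(d['image'][v:v+int(k*.75),u:u+k,::-1],(800,600),interpolation=cv2.INTER_CUBIC))
E
```

```text
scene0 tips z [0.2444 0.245  0.246 ]
keys [ 383.9 -352.3] [89.1 36.9] 86.35291290283203
fence -0.21 167 [ 0.351 -0.2    0.055]
fence -0.3 205 [ 0.327 -0.29   0.055]
fence -0.35 199 [ 0.314 -0.34   0.053]
side0 tips z [0.246  0.2473 0.2486]
keys [ 383.8 -350.7] [91.7 33.2] 86.77928924560547
fence -0.21 161 [ 0.35  -0.2    0.057]
fence -0.3 123 [ 0.326 -0.29   0.057]
fence -0.35 97 [ 0.312 -0.34   0.055]
0.009 [[0.6147, -0.0286], [0.5468, -0.0843], [0.6536, -0.1053], [0.6451, -0.1553], [0.5381, -0.1329]]
0.015 [[0.6149, -0.027], [0.5481, -0.0818], [0.6531, -0.1024], [0.6447, -0.1516], [0.5395, -0.1296]]
[ 0.61466315 -0.0288689   0.00799292] [ 0.59656327 -0.11917994  0.00956121]
[[ 0.5019 -0.4482  0.022   0.001 ]
 [ 0.6135 -0.0295  0.0127  0.0009]
 [ 0.574  -0.2068  0.0108  0.0007]
 [ 0.3857 -0.3678 -0.006   0.066 ]]
```

View pics/cs.png

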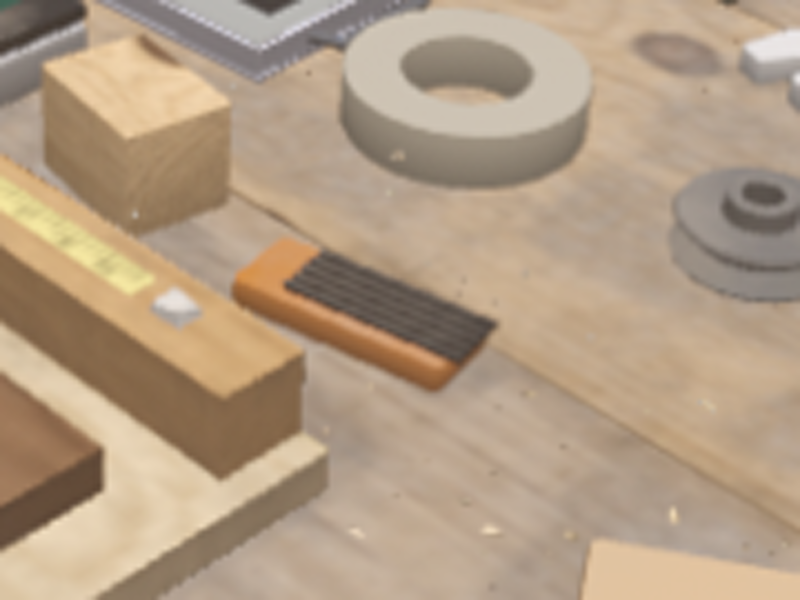

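View pics/cb.png

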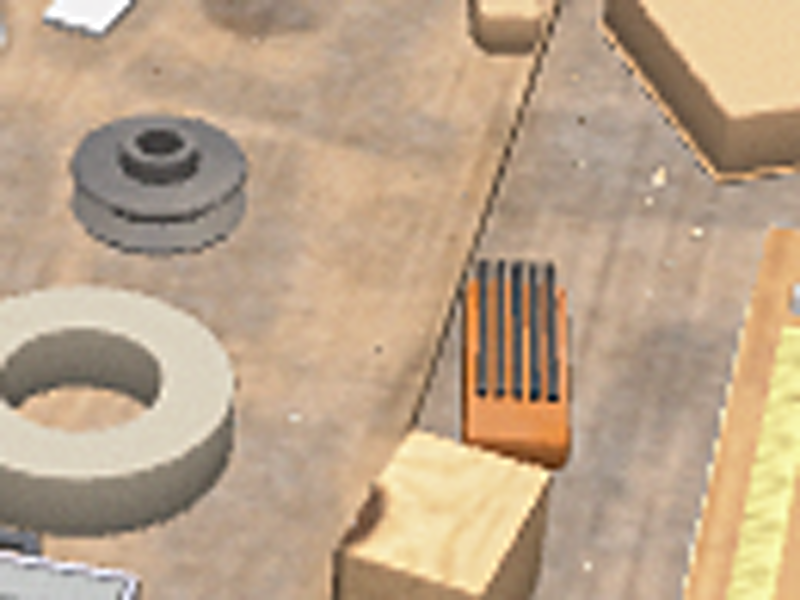

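The crops show these positions:
- **Scene crop:** block top corners at (43,68), (132,137), (230,103) and (140,37); key tips at (497,322) and (458,362); hub centre at (765,195).
- **Side crop:** block corners at (480,600), (550,472), (418,432) and (338,548); hub at (158,143); key tips at (475,262) and (552,262).

I'll triangulate these.

Run:
```python
from h import *
import pickle
s=pickle.load(open('scene0.pkl','rb'));b=pickle.load(open('side0.pkl','rb'))
A=np.array([(43,68),(132,137),(230,103),(140,37),(497,322),(458,362),(765,195)])*.225+[280,240]
B=np.array([(480,600),(550,472),(418,432),(338,548),(475,262),(552,262),(158,143)])*.1625+[300,150]
t=two(s,A,b,B);print(t.round(4),t[:4].mean(0))
go(.5005,-.448,.12,-12.3)
```

```text
[[ 4.074e-01 -2.022e-01  4.200e-02  2.400e-03]
 [ 3.836e-01 -2.567e-01  4.380e-02  3.000e-03]
 [ 4.214e-01 -2.738e-01  4.400e-02  3.100e-03]
 [ 4.460e-01 -2.206e-01  4.310e-02  4.000e-04]
 [ 3.932e-01 -3.966e-01  1.600e-02  7.000e-04]
 [ 3.671e-01 -3.957e-01  1.660e-02  8.000e-04]
 [ 5.006e-01 -4.500e-01  2.550e-02  1.200e-03]] [ 0.41461384 -0.23829791  0.04323009  0.00223069]
t 0.15 tcp [6.245e-01 1.000e-04 2.446e-01] yaw 0.0 gap 1.001 gf 0.0 F [ 0.3  0.6 -0.6] q [-0.18  0.53  1.43  0.    1.18 -0.18]
 shift now [-0.4482 -0.1238  0.1246] turn z 12.3  shift after turning [-0.4643 -0.0257  0.1246] tilt turn [-9.00e-02 -1.00e-02  1.23e+01]
```

>>> drive_tool(
  plan=[
    [0, 0, 0, 0, 0, 6.15, 1],
    [0, 0, 0, 0, 0, 6.15, 1],
    [-0.045, -0.0025, 0, 0, 0, 0, 1],
    [-0.045, -0.0025, 0, 0, 0, 0, 1],
    [-0.045, -0.0025, 0, 0, 0, 0, 1],
    [-0.045, -0.0025, 0.01, 0, 0, 0, 1],
    [-0.045, -0.0025, 0.02, 0, 0, 0, 1],
    [-0.045, -0.0025, 0.02, 0, 0, 0, 1],
    [-0.045, -0.0025, 0.02, 0, 0, 0, 1],
    [-0.045, -0.0025, 0.02, 0, 0, 0, 1],
  ],
  newtons=40,
)

```text
t: 1.15
tcp_pos: [0.5279, -0.349, 0.1544]
tool_rot: [0.779, 0.627, 0.0, -0.0]
force: [1.1, -0.2, 0.3]
finger_gap: 1.001
gripper_force: 0.0
```

```bash
python3 -c "
from h import *
go(.5005,-.449,.0155,-12.3)"
```

```text
t 1.15 tcp [ 0.5279 -0.349   0.1544] yaw -12.3 gap 1.001 gf 0.0 F [ 1.1 -0.2  0.3] q [-0.76  0.65  1.49  0.    1.   -0.55]
 shift now [-0.1036 -0.0055  0.1388] turn z -0.0  shift after turning [-0.1036 -0.0055  0.1389] tilt turn [-0.01 -0.02 -0.01]
```

>>> drive_tool(
  plan=[
    [-0.04, -0.0025, 0.02, 0, 0, 0, 1],
    [-0.04, -0.002, 0.02, 0, 0, 0, 1],
    [-0.0236, -0.001, 0.02, 0, 0, 0, 1],
    [0, 0, 0.02, 0, 0, 0, 1],
    [0, 0, 0, 0, 0, 0, 1],
    [0, 0, 0, 0, 0, 0, 1],
  ],
)

```text
t: 1.75
tcp_pos: [0.501, -0.4468, 0.0748]
tool_rot: [0.779, 0.627, 0.0, -0.001]
force: [-0.7, -0.2, 0.1]
finger_gap: 0.999
gripper_force: 0.0
```

Run:
```python
from h import *
go(.5005,-.449,.0155,-12.3)
import pickle
for n in ['side','wrist']:
    d=snap(n);pickle.dump(d,open(n+'1.pkl','wb'))
    if n=='side':
        P=cloud(d).reshape(-1,3);m=(np.hypot(P[:,0]-.5005,P[:,1]+.449)<.04)&(P[:,2]>.015)&(P[:,2]<.03);print(P[m].min(0),P[m].max(0),m.sum())
        m=(np.hypot(P[:,0]-.5005,P[:,1]+.449)<.02)&(P[:,2]>.023)&(P[:,2]<.03);print('hub',P[m].min(0),P[m].max(0),m.sum())
    cv2.imwrite(f'pics/{n}1.png',d['image'][...,::-1])
```

```text
t 1.75 tcp [ 0.501  -0.4468  0.0748] yaw -12.3 gap 0.999 gf 0.0 F [-0.7 -0.2  0.1] q [-0.89  0.8   1.43  0.    0.92 -0.68]
 shift now [-0.0023  0.      0.0593] turn z 0.0  shift after turning [-0.0022 -0.0001  0.0593] tilt turn [-0.08 -0.07  0.01]
[ 0.47151788 -0.48034022  0.01517232] [ 0.52958098 -0.41828798  0.02946864] 383
hub [ 0.48881884 -0.46216692  0.0230197 ] [ 0.51246655 -0.4329984   0.02946864] 73
```

View pics/wrist1.png

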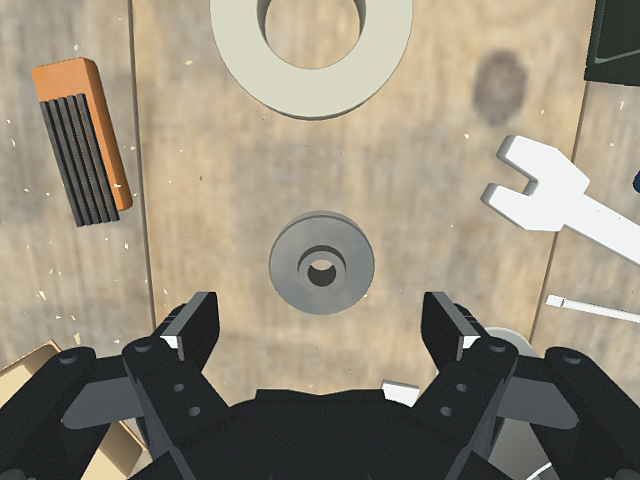

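The wrist view shows the pulley at (322,262), centred between the fingers, with nothing under the finger paths. I'll descend and grip.

>>> drive_tool(
  plan=[
    [-0.002, 0, 0.02, 0, 0, 0, 1],
    [0, 0, 0.02, 0, 0, 0, 1],
    [0, 0, 0.012, 0, 0, 0, 1],
    [0, 0, 0.0073, 0, 0, 0, 1],
    [0, 0, 0, 0, 0, 0, 0],
    [0, 0, 0, 0, 0, 0, -1],
    [0, 0, 0, 0, 0, 0, -1],
    [0, 0, 0, 0, 0, 0, -1],
    [0, 0, 0, 0, 0, 0, -1],
    [0, 0, 0, 0, 0, 0, -1],
  ],
  newtons=40,
)

```text
t: 2.85
tcp_pos: [0.5015, -0.4498, 0.0176]
tool_rot: [0.779, 0.627, 0.0, 0.001]
force: [0.6, 1.5, 6.6]
finger_gap: 0.663
gripper_force: 41.9
```

```bash
python3 -c "
from h import *
go(.6135,-.0295,.15,-12.3)"
```

```text
t 2.85 tcp [ 0.5015 -0.4498  0.0176] yaw -12.3 gap 0.663 gf 41.9 F [0.6 1.5 6.6] q [-0.9   0.88  1.44  0.    0.83 -0.68]
 shift now [ 0.4344  0.02   -0.1328] turn z -0.0  shift after turning [ 0.4345  0.0198 -0.1324] tilt turn [ 0.1   0.05 -0.01]
```

>>> drive_tool(
  plan=[
    [0, 0, -0.01, 0, 0, 0, -1],
    [0, 0, -0.015, 0, 0, 0, -1],
    [0, 0, -0.03, 0, 0, 0, -1],
    [0, 0, -0.04, 0, 0, 0, -1],
    [0, 0, -0.04, 0, 0, 0, -1],
    [0, 0, 0, 0, 0, 0, -1],
    [0, 0, 0, 0, 0, 0, -1],
  ],
)

```text
t: 3.55
tcp_pos: [0.5011, -0.4499, 0.1529]
tool_rot: [0.779, 0.627, -0.0, 0.001]
force: [-0.0, -0.7, -2.6]
finger_gap: 0.665
gripper_force: 43.5
```

Run:
```python
from h import *
go(.6135,-.0295,.15,-12.3)
import pickle
for n in ['side','scene']:
    d=snap(n);P=cloud(d).reshape(-1,3);m=(np.hypot(P[:,0]-.5005,P[:,1]+.449)<.08)&(P[:,2]>.05)&(P[:,2]<.3)
    print(n,'lowest z',np.percentile(P[m][:,2],[.1,1,3]).round(4))
    c=d['image'][60:240,200:440] if n=='side' else d['image'][150:330,350:590]
    cv2.imwrite(f'pics/{n}2.png',cv2.resize(c,(640,480))[...,::-1])
```

```text
t 3.55 tcp [ 0.5011 -0.4499  0.1529] yaw -12.3 gap 0.665 gf 43.5 F [-0.  -0.7 -2.6] q [-0.9   0.7   1.38 -0.    1.06 -0.68]
 shift now [0.4347 0.0203 0.0021] turn z 0.0  shift after turning [0.4347 0.0203 0.0029] tilt turn [0.12 0.11 0.  ]
side lowest z [0.1364 0.1388 0.1419]
scene lowest z [0.133  0.1354 0.1379]
```

View pics/scene2.png

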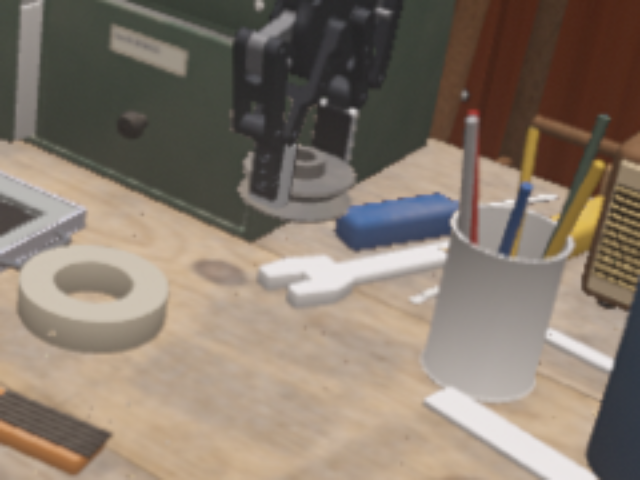

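The pulley is held flat in the fingers at about (300,180) in the crop. I'll carry it over to the round recess.

>>> drive_tool(
  plan=[
    [0.02, 0.001, 0, 0, 0, 0, -1],
    [0.04, 0.002, 0, 0, 0, 0, -1],
    [0.05, 0.0025, 0, 0, 0, 0, -1],
    [0.05, 0.0025, 0, 0, 0, 0, -1],
    [0.05, 0.0025, 0, 0, 0, 0, -1],
    [0.05, 0.0025, 0, 0, 0, 0, -1],
    [0.05, 0.0025, 0, 0, 0, 0, -1],
    [0.05, 0.002, 0, 0, 0, 0, -1],
    [0.05, 0.002, 0, 0, 0, 0, -1],
    [0.0247, 0.001, 0, 0, 0, 0, -1],
  ],
)

```text
t: 4.65
tcp_pos: [0.612, -0.0236, 0.1493]
tool_rot: [0.778, 0.629, -0.001, -0.002]
force: [0.4, 0.3, -2.1]
finger_gap: 0.666
gripper_force: 43.6
```

>>> drive_tool(
  plan=[
    [0, 0, 0.03, 0, 0, 0, -1],
    [0, 0, 0.03, 0, 0, 0, -1],
    [0, 0, 0, 0, 0, 0, -1],
    [0, 0, 0, 0, 0, 0, -1],
  ],
)

```text
t: 5.05
tcp_pos: [0.612, -0.0285, 0.0897]
tool_rot: [0.779, 0.627, -0.001, -0.002]
force: [-0.0, 0.5, -2.4]
finger_gap: 0.668
gripper_force: 44.2
```

Run:
```python
from h import *
go(.6135,-.0295,.0275,-12.3)
d=snap('wrist');P=cloud(d)
cv2.imwrite('pics/wrist3.png',d['image'][...,::-1])
d=snap('side');cv2.imwrite('pics/side3.png',d['image'][...,::-1])
```

```text
t 5.05 tcp [ 0.612  -0.0285  0.0897] yaw -12.3 gap 0.668 gf 44.2 F [-0.   0.5 -2.4] q [-0.23  0.72  1.58  0.    0.85 -0.01]
 shift now [-0.0006  0.0019  0.0622] turn z 0.0  shift after turning [-0.0006  0.0016  0.0622] tilt turn [-0.23 -0.01  0.02]
```

View pics/wrist3.png

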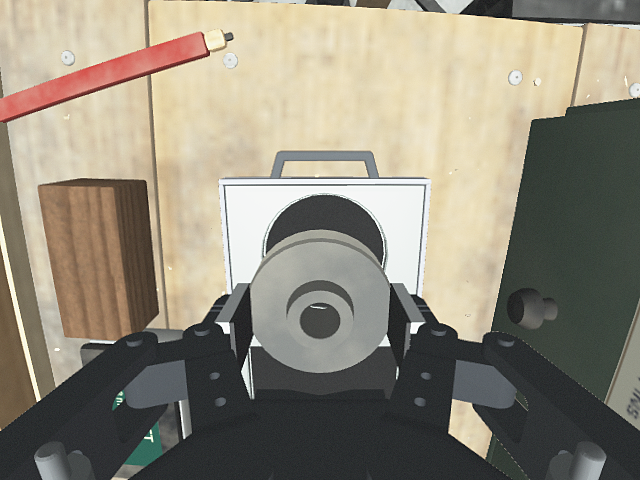

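The pulley is held at (320,305). The tray's far edge runs (221,180)-(430,180), and the recess spans columns 263-385. I'll check the recess centre from these.

Run:
```python
from h import *
d=snap('wrist')
e=atz(d,[(221,180),(430,180)],.016)[:,:2];print(e.round(4))
m=e.mean(0);u=e[1]-e[0];print(np.linalg.norm(u),np.degrees(np.arctan2(u[1],u[0])));u/=np.linalg.norm(u);n=np.array([u[1],-u[0]])
print('round',m+n*.048,'long',m+n*.138,'sq',m+n*.228)
print(atz(d,[(263,250),(386,250),(324,193)],.015)[:,:2].round(4))
```

```text
[[0.5673 0.0293]
 [0.6884 0.003 ]]
0.12396624493556645 -12.27876582079907
round [ 0.61767177 -0.0307519 ] long [ 0.59853162 -0.1186931 ] sq [ 0.57939148 -0.2066343 ]
[[ 0.5804 -0.0183]
 [ 0.6558 -0.0347]
 [ 0.6253  0.0085]]
```

>>> drive_tool(
  plan=[
    [-0.0006, 0.0036, 0.02, 0, 0, 0, -1],
    [0, 0, 0.02, 0, 0, 0, -1],
    [0, 0, 0.014, 0, 0, 0, -1],
    [0, 0, 0.007, 0, 0, 0, -1],
    [0, 0, 0, 0, 0, 0, -1],
    [0, 0, 0, 0, 0, 0, -1],
  ],
)

```text
t: 5.8
tcp_pos: [0.6173, -0.031, 0.0306]
tool_rot: [0.779, 0.627, 0.0, 0.0]
force: [-0.1, 0.7, -2.1]
finger_gap: 0.666
gripper_force: 44.2
```

```bash
python3 -c "
from h import *
go(.6155,-.0298,.0268,-12.3)"
```

```text
t 5.8 tcp [ 0.6173 -0.031   0.0306] yaw -12.3 gap 0.666 gf 44.2 F [-0.1  0.7 -2.1] q [-0.23  0.81  1.59  0.    0.74 -0.02]
 shift now [ 0.0008 -0.002   0.0038] turn z -0.0  shift after turning [ 0.0008 -0.002   0.0038] tilt turn [ 0.07 -0.   -0.01]
```

>>> drive_tool(
  plan=[
    [0, -0.001, 0.002, 0, 0, 0, -1],
    [0, 0, 0.0015, 0, 0, 0, -1],
    [0, 0, 0, 0, 0, 0, -1],
    [0, 0, 0, 0, 0, 0, 0.6],
    [0, 0, 0, 0, 0, 0, 0.6],
    [0, 0, 0, 0, 0, 0, 0.8],
    [0, 0, 0, 0, 0, 0, 0.8],
  ],
)

```text
t: 6.5
tcp_pos: [0.6161, -0.0307, 0.0268]
tool_rot: [0.779, 0.627, 0.0, 0.0]
force: [-0.2, -0.0, -0.1]
finger_gap: 0.897
gripper_force: 0.0
```

>>> drive_tool(
  plan=[
    [0, 0, -0.01, 0, 0, 0, 0.8],
    [0, 0, -0.02, 0, 0, 0, 0.8],
    [0, 0, -0.04, 0, 0, 0, 0.8],
    [0, 0, -0.05, 0, 0, 0, 0.8],
    [0, 0, 0, 0, 0, 0, 0.4],
    [0, 0, 0, 0, 0, 0, 0.4],
  ],
)

```text
t: 7.1
tcp_pos: [0.6168, -0.0308, 0.1489]
tool_rot: [0.779, 0.627, 0.001, 0.002]
force: [0.3, 0.0, -1.1]
finger_gap: 0.702
gripper_force: 0.0
```

```bash
cat > chk.py <<'E'
from h import *
import sys
x,y,z0,z1,R=map(float,sys.argv[1:6])
for n in ['side','wrist']:
    d=snap(n);P=cloud(d).reshape(-1,3);m=(np.hypot(P[:,0]-x,P[:,1]-y)<R)&(P[:,2]>z0)&(P[:,2]<z1);Q=P[m]
    if len(Q)<10: print(n,len(Q));continue
    c,s,a=cv2.minAreaRect((Q[:,:2]*1000).astype(np.float32));A=np.c_[Q[:,:2]-Q[:,:2].mean(0),np.ones(len(Q))]
    print(n,len(Q),np.round(c,1),np.round(s,1),round(a,1),'z',np.percentile(Q[:,2],[5,50,95]).round(4),'slope',np.linalg.lstsq(A,Q[:,2],rcond=None)[0][:2].round(3))
E
python3 chk.py .615 -.03 .022 .032 .045; python3 chk.py .615 -.03 .0325 .042 .03; python3 -c "
from h import *
go(.384,-.3515,.12,-3.5)"
```

```text
side 914 [614.2 -29.3] [60.8 60.8] 72.1 z [0.0263 0.0283 0.0304] slope [0.005 0.004]
wrist 4143 [616.1 -29. ] [61.  61.4] 60.5 z [0.0251 0.0264 0.0277] slope [-0.    -0.002]
side 185 [614.3 -28.9] [26.3 25.6] 19.1 z [0.0329 0.036  0.0377] slope [ 0.008 -0.024]
wrist 660 [616.  -29.1] [26.4 25.4] 78.4 z [0.0331 0.0344 0.0354] slope [-0.003 -0.005]
t 7.3 tcp [ 0.6146 -0.0304  0.145 ] yaw -12.3 gap 0.701 gf 0.0 F [-0.2  0.   0. ] q [-0.23  0.64  1.54  0.    0.96 -0.02]
 shift now [-0.3629 -0.1568  0.0255] turn z -8.8  shift after turning [-0.3346 -0.2106  0.025 ] tilt turn [-0.2  -0.02 -8.8 ]
```

The pulley sits flat in its recess, with its rim at 26-28 mm. Next are the keys.

>>> drive_tool(
  plan=[
    [0, 0, 0, 0, 0, -4.4, 0.3],
    [0, 0, 0, 0, 0, -4.4, 0.3],
    [-0.042, -0.0262, 0, 0, 0, 0, 0.3],
    [-0.042, -0.0262, 0, 0, 0, 0, 0.3],
    [-0.042, -0.0262, 0, 0, 0, 0, 0.3],
    [-0.042, -0.0262, 0, 0, 0, 0, 0.3],
    [-0.042, -0.0262, 0, 0, 0, 0, 0.3],
    [-0.042, -0.0262, 0, 0, 0, 0, 0.3],
    [-0.042, -0.0262, 0, 0, 0, 0, 0.3],
    [-0.0406, -0.0262, 0, 0, 0, 0, 0.3],
  ],
)

```text
t: 8.3
tcp_pos: [0.3844, -0.3528, 0.1452]
tool_rot: [0.728, 0.685, 0.0, -0.001]
force: [0.8, -0.5, -0.6]
finger_gap: 0.651
gripper_force: 0.0
```

>>> drive_tool(
  plan=[
    [0, 0, 0.02, 0, 0, 0, 0.3],
    [0, 0, 0.02, 0, 0, 0, 0.3],
    [0, 0, 0.02, 0, 0, 0, 0.3],
    [0, 0, 0, 0, 0, 0, 0.3],
    [0, 0, 0, 0, 0, 0, 0.3],
  ],
)

```text
t: 8.8
tcp_pos: [0.3858, -0.3512, 0.0856]
tool_rot: [0.728, 0.685, 0.0, -0.001]
force: [-0.0, 0.3, 0.1]
finger_gap: 0.648
gripper_force: 0.0
```

Run:
```python
from h import *
go(.385,-.352,.020,-3.5)
d=snap('wrist');cv2.imwrite('pics/wrist4.png',d['image'][...,::-1])
P=cloud(d).reshape(-1,3);I=d['image'].reshape(-1,3).astype(int)
m=(np.hypot(P[:,0]-.384,P[:,1]+.352)<.055)&(P[:,2]>.008)&(P[:,2]<.022)
Q=P[m];c,s,a=cv2.minAreaRect((Q[:,:2]*1000).astype(np.float32));print(len(Q),c,s,a,np.percentile(Q[:,2],[5,50,95]))
```

```text
t 8.8 tcp [ 0.3858 -0.3512  0.0856] yaw -3.5 gap 0.648 gf 0.0 F [-0.   0.3  0.1] q [-0.95  0.64  1.82 -0.    0.68 -0.89]
 shift now [-0.001  -0.0006  0.0656] turn z 0.0  shift after turning [-0.0008 -0.0007  0.0656] tilt turn [-0.1  -0.12  0.  ]
7379 (381.41058349609375, -351.5489501953125) (64.42542266845703, 92.43498992919922) 13.981602668762207 [0.0113614  0.01391183 0.01755335]
```

View pics/wrist4.png

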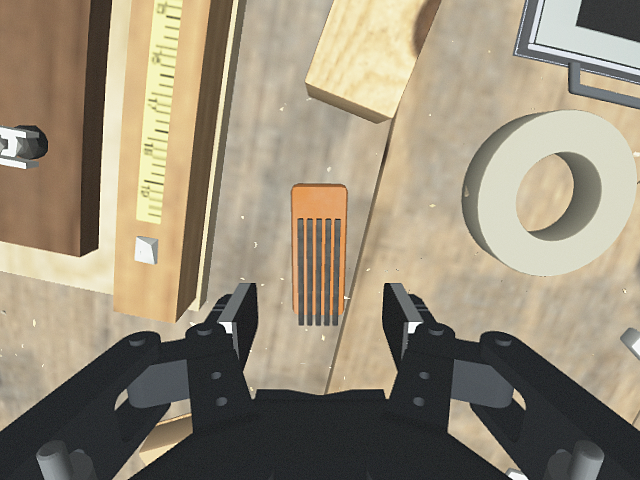

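The keys are aligned at (319,252), centred between the fingers. The fence is clear of the left finger.

>>> drive_tool(
  plan=[
    [-0.0008, -0.0007, 0.025, 0, 0, 0, 0.3],
    [0, 0, 0.02, 0, 0, 0, 0.3],
    [0, 0, 0.012, 0, 0, 0, 0.3],
    [0, 0, 0.008, 0, 0, 0, 0.3],
    [0, 0, 0, 0, 0, 0, -0.1],
    [0, 0, 0, 0, 0, 0, -1],
    [0, 0, 0, 0, 0, 0, -1],
    [0, 0, 0, 0, 0, 0, -1],
    [0, 0, 0, 0, 0, 0, -1],
    [0, 0, 0, 0, 0, 0, -1],
  ],
  newtons=40,
)

```text
t: 9.85
tcp_pos: [0.3856, -0.3528, 0.022]
tool_rot: [0.728, 0.685, -0.0, 0.0]
force: [-1.0, 0.6, 3.2]
finger_gap: 0.379
gripper_force: 40.1
```

>>> drive_tool(
  plan=[
    [0, 0, 0, 0, 0, 0, -1],
    [0, 0, -0.01, 0, 0, 0, -1],
    [0, 0, -0.02, 0, 0, 0, -1],
    [0, 0, -0.04, 0, 0, 0, -1],
    [0, 0, -0.05, 0, 0, 0, -1],
    [0, 0, -0.01, 0, 0, 0, -1],
    [0, 0, 0, 0, 0, 0, -1],
    [0, 0, 0, 0, 0, 0, -1],
  ],
)

```text
t: 10.65
tcp_pos: [0.3848, -0.3517, 0.1509]
tool_rot: [0.728, 0.685, 0.0, -0.001]
force: [-0.4, 0.9, -1.5]
finger_gap: 0.384
gripper_force: 40.2
```

Run:
```python
from h import *
go(.596,-.1185,.15,77.7)
for n in ['side','scene']:
    d=snap(n);P=cloud(d).reshape(-1,3);m=(np.hypot(P[:,0]-.385,P[:,1]+.352)<.08)&(P[:,2]>.08)&(P[:,2]<.2)
    I=d['image'].reshape(-1,3).astype(int);o=m&(I[:,0]-I[:,2]>70);print(n,'low z',np.percentile(P[m][:,2],[.2,1,3]).round(4),'orange',o.sum(),P[o].mean(0).round(3) if o.sum() else'',P[o].max(0)-P[o].min(0) if o.sum() else '')
```

```text
t 10.65 tcp [ 0.3848 -0.3517  0.1509] yaw -3.5 gap 0.384 gf 40.2 F [-0.4  0.9 -1.5] q [-0.96  0.53  1.78 -0.    0.83 -0.89]
 shift now [0.2457 0.1965 0.001 ] turn z -81.2  shift after turning [-0.1567  0.2728  0.0009] tilt turn [  0.    -0.12 -81.2 ]
side low z [0.1315 0.1334 0.1365] orange 351 [ 0.385 -0.329  0.142] [0.03694861 0.08478317 0.01585081]
scene low z [0.1289 0.13   0.1316] orange 411 [ 0.372 -0.345  0.139] [0.03764453 0.08465131 0.01378746]
```

>>> drive_tool(
  plan=[
    [0, 0, 0, 0, 0, -8.12, -1],
    [0, 0, 0, 0, 0, -8.12, -1],
    [0, 0, 0, 0, 0, -8.12, -1],
    [0, 0, 0, 0, 0, -8.12, -1],
    [0, 0, 0, 0, 0, -8.12, -1],
    [0, 0, 0, 0, 0, -8.12, -1],
    [0, 0, 0, 0, 0, -8.12, -1],
    [0, 0, 0, 0, 0, -8.12, -1],
    [0, 0, 0, 0, 0, -8.12, -1],
    [0, 0, 0, 0, 0, -8.12, -1],
  ],
)

```text
t: 11.75
tcp_pos: [0.3847, -0.3516, 0.1495]
tool_rot: [0.104, 0.995, 0.002, -0.001]
force: [0.9, 0.8, -1.7]
finger_gap: 0.382
gripper_force: 40.2
```

>>> drive_tool(
  plan=[
    [-0.0157, 0.0273, 0, 0, 0, 0, -1],
    [-0.0235, 0.041, 0, 0, 0, 0, -1],
    [-0.0235, 0.041, 0, 0, 0, 0, -1],
    [-0.0235, 0.041, 0, 0, 0, 0, -1],
    [-0.0235, 0.041, 0, 0, 0, 0, -1],
    [-0.0235, 0.041, 0, 0, 0, 0, -1],
    [-0.0235, 0.0405, 0, 0, 0, 0, -1],
    [0, 0, 0, 0, 0, 0, -1],
    [0, 0, 0, 0, 0, 0, -1],
  ],
)

```text
t: 12.65
tcp_pos: [0.5959, -0.1178, 0.1492]
tool_rot: [0.106, 0.994, 0.0, -0.002]
force: [0.2, -0.3, -1.4]
finger_gap: 0.379
gripper_force: 40.3
```

Run:
```python
from h import *
go(.596,-.1185,.033,77.7)
```

```text
t 12.65 tcp [ 0.5959 -0.1178  0.1492] yaw 77.9 gap 0.379 gf 40.3 F [ 0.2 -0.3 -1.4] q [-0.38  0.63  1.56 -0.    0.96 -1.74]
 shift now [-0.0007 -0.0007  0.1162] turn z 0.2  shift after turning [-0.0002 -0.0007  0.1162] tilt turn [ 0.02 -0.25  0.17]
```

>>> drive_tool(
  plan=[
    [0, -0.0007, 0.03, 0, 0, 0, -1],
    [0, 0, 0.03, 0, 0, 0, -1],
    [0, 0, 0.03, 0, 0, 0, -1],
    [0, 0, 0.016, 0, 0, 0, -1],
    [0, 0, 0.006, 0, 0, 0, -1],
    [0, 0, 0.003, 0, 0, 0, -1],
    [0, 0, 0, 0, 0, 0, -1],
    [0, 0, 0, 0, 0, 0, -1],
  ],
)

```text
t: 13.45
tcp_pos: [0.5973, -0.1205, 0.0377]
tool_rot: [0.107, 0.994, -0.0, 0.001]
force: [0.5, -0.3, -2.3]
finger_gap: 0.378
gripper_force: 40.3
```

Run:
```python
from h import *
go(.596,-.1185,.0315,77.7)
d=snap('side');P=cloud(d).reshape(-1,3);I=d['image'].reshape(-1,3).astype(int)
m=(np.hypot(P[:,0]-.596,P[:,1]+.1185)<.07)&(P[:,2]<.05)&(I[:,0]-I[:,2]>70);print(m.sum(),P[m].min(0),P[m].max(0))
m=(np.hypot(P[:,0]-.596,P[:,1]+.1185)<.07)&(P[:,2]<.05)&(P[:,2]>.019);c=cv2.minAreaRect((P[m][:,:2]*1000).astype(np.float32));print(c)
```

```text
t 13.45 tcp [ 0.5973 -0.1205  0.0377] yaw 77.7 gap 0.378 gf 40.3 F [ 0.5 -0.3 -2.3] q [-0.38  0.79  1.61 -0.    0.74 -1.74]
 shift now [0.0017 0.0017 0.0062] turn z -0.0  shift after turning [0.0017 0.0017 0.0062] tilt turn [-0.02  0.13 -0.  ]
394 [ 5.27575162e-01 -1.30170814e-01 -4.25229152e-04] [ 0.63537845 -0.09300711  0.0403924 ]
((591.8129272460938, -97.40179443359375), (121.36463928222656, 96.45098114013672), 7.1277079582214355)
```

>>> drive_tool(
  plan=[
    [0.0012, 0.0017, 0, 0, 0, 0, -1],
    [0, 0, 0.003, 0, 0, 0, -1],
    [0, 0, 0.0025, 0, 0, 0, -1],
    [0, 0, 0, 0, 0, 0, -1],
    [0, 0, 0, 0, 0, 0, -1],
  ],
)

```text
t: 14.0
tcp_pos: [0.5958, -0.118, 0.031]
tool_rot: [0.107, 0.994, 0.0, 0.0]
force: [0.8, 0.4, -0.5]
finger_gap: 0.383
gripper_force: 40.5
```

Run:
```python
from h import *
go(.596,-.1185,.031,77.7)
```

```text
t 14.0 tcp [ 0.5958 -0.118   0.031 ] yaw 77.7 gap 0.383 gf 40.5 F [ 0.8  0.4 -0.5] q [-0.38  0.8   1.61  0.    0.72 -1.74]
 shift now [-0.0003 -0.0004  0.    ] turn z 0.0  shift after turning [-0.0003 -0.0004  0.    ] tilt turn [0.01 0.01 0.  ]
```

Force is -0.5 N, so the keys are near floor contact. Now I'll release.

>>> drive_tool(
  plan=[
    [0, 0, 0, 0, 0, 0, 0],
    [0, 0, 0, 0, 0, 0, 0.1],
    [0, 0, 0, 0, 0, 0, 0.1],
    [0, 0, -0.005, 0, 0, 0, 0.1],
    [0, 0, -0.015, 0, 0, 0, 0.1],
    [0, 0, -0.04, 0, 0, 0, 0.1],
    [0, 0, -0.05, 0, 0, 0, 0.1],
    [0, 0, -0.02, 0, 0, 0, 0.5],
    [0, 0, 0, 0, 0, 0, 0.5],
    [0, 0, 0, 0, 0, 0, 0.5],
  ],
)

```text
t: 15.0
tcp_pos: [0.5957, -0.1181, 0.1622]
tool_rot: [0.107, 0.994, -0.0, 0.001]
force: [0.0, 0.7, -0.7]
finger_gap: 0.75
gripper_force: 0.0
```

```bash
python3 chk.py .596 -.1185 .019 .035 .05; python3 chk.py .615 -.03 .022 .032 .045
python3 - <<'E'
from h import *
go(.4155,-.2385,.16,-25.3)
d=snap('wrist');cv2.imwrite('pics/wrist5.png',d['image'][...,::-1])
E
```

```text
side 929 [ 595.  -104.3] [57.3 89.8] 81.1 z [0.0206 0.0258 0.0288] slope [ 0.011 -0.11 ]
wrist 4335 [ 594.7 -117.6] [33.8 89. ] 77.7 z [0.0206 0.0229 0.0266] slope [ 0.031 -0.007]
side 912 [614.  -28.9] [60.  60.7] 49.1 z [0.0267 0.0285 0.0302] slope [0.003 0.006]
wrist 3737 [615.8 -29.7] [61.1 61.1] 76.3 z [0.025  0.0263 0.0278] slope [ 0.002 -0.001]
t 15.2 tcp [ 0.5946 -0.1178  0.1595] yaw 77.7 gap 0.749 gf 0.0 F [ 0.1  0.5 -0.7] q [-0.38  0.61  1.56  0.    0.98 -1.74]
 shift now [ 1.493e-01 -1.561e-01 -1.000e-04] turn z -77.0  shift after turning [ 0.1857  0.1104 -0.0005] tilt turn [  0.15  -0.14 -77.01]
```

View pics/wrist5.png

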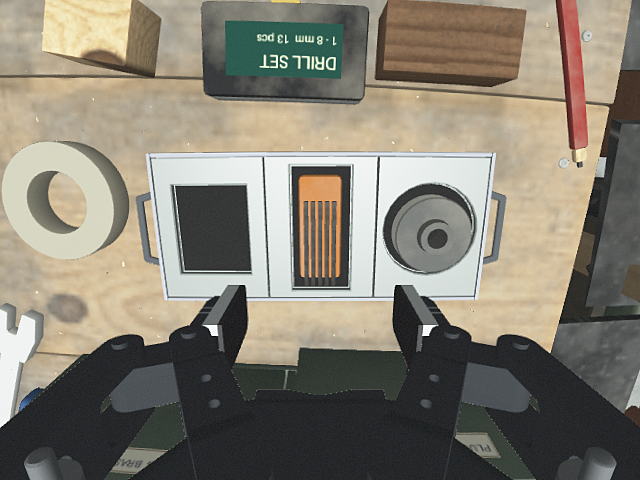

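The keys lie flat in the long recess (321,230) and the pulley in the round one (430,228). The square recess has corners at (172,185), (247,184), (254,271) and (180,273). Now I'll turn back for the short block.

Run:
```python
from h import *
d=snap('wrist')
t=atz(d,[(172,185),(247,184),(254,271),(180,273)],.015);print(t.round(4),t.mean(0))
```

```text
[[ 0.5339 -0.2251  0.015 ]
 [ 0.5464 -0.1658  0.015 ]
 [ 0.6185 -0.1796  0.015 ]
 [ 0.6069 -0.2425  0.015 ]] [ 0.57641865 -0.20325005  0.015     ]
```

>>> drive_tool(
  plan=[
    [0, 0, 0, 0, 0, 8.58, 0.6],
    [0, 0, 0, 0, 0, 8.58, 0.6],
    [0, 0, 0, 0, 0, 8.58, 0.6],
    [0, 0, 0, 0, 0, 8.58, 0.6],
    [0, 0, 0, 0, 0, 8.58, 0.6],
    [0, 0, 0, 0, 0, 8.58, 0.6],
    [0, 0, 0, 0, 0, 8.58, 0.6],
    [0, 0, 0, 0, 0, 8.58, 0.6],
    [0, 0, 0, 0, 0, 8.58, 0.6],
    [0, 0, 0, 0, 0, 8.58, 0.6],
  ],
)

```text
t: 16.3
tcp_pos: [0.5953, -0.1181, 0.1601]
tool_rot: [0.757, 0.653, -0.0, -0.001]
force: [0.2, 0.4, -0.2]
finger_gap: 0.798
gripper_force: 0.0
```

>>> drive_tool(
  plan=[
    [0, 0, 0, 0, 0, 8.58, 0.6],
    [0, 0, 0, 0, 0, 8.58, 0.6],
    [-0.031, -0.0184, 0, 0, 0, 0, 0.6],
    [-0.031, -0.0184, 0, 0, 0, 0, 0.6],
    [-0.031, -0.0184, 0, 0, 0, 0, 0.6],
    [-0.031, -0.0184, 0, 0, 0, 0, 0.6],
    [-0.031, -0.0184, 0, 0, 0, 0, 0.6],
    [-0.031, -0.0184, 0, 0, 0, 0, 0.6],
    [0, 0, 0, 0, 0, 0, 0.6],
    [0, 0, 0, 0, 0, 0, 0.6],
  ],
)

```text
t: 17.3
tcp_pos: [0.4162, -0.2397, 0.1607]
tool_rot: [0.845, 0.534, 0.0, -0.0]
force: [-0.7, -0.5, -0.5]
finger_gap: 0.799
gripper_force: 0.0
```

Run:
```python
from h import *
go(.4155,-.2385,.024,-25.3)
d=snap('wrist');cv2.imwrite('pics/wrist6.png',d['image'][...,::-1])
P=cloud(d).reshape(-1,3);m=(np.hypot(P[:,0]-.4155,P[:,1]+.2385)<.055)&(P[:,2]>.038)&(P[:,2]<.05)
c=cv2.minAreaRect((P[m][:,:2]*1000).astype(np.float32));print(c,np.median(P[m][:,2]))
```

```text
t 17.3 tcp [ 0.4162 -0.2397  0.1607] yaw -25.4 gap 0.799 gf 0.0 F [-0.7 -0.5 -0.5] q [-0.76  0.47  1.87  0.    0.8  -0.31]
 shift now [ 0.0007 -0.001   0.1367] turn z -0.1  shift after turning [ 0.0008 -0.0011  0.1367] tilt turn [-0.03 -0.03 -0.09]
((416.91705322265625, -237.03402709960938), (60.319252014160156, 45.02775573730469), 65.48945617675781) 0.04439121991129588
```

View pics/wrist6.png

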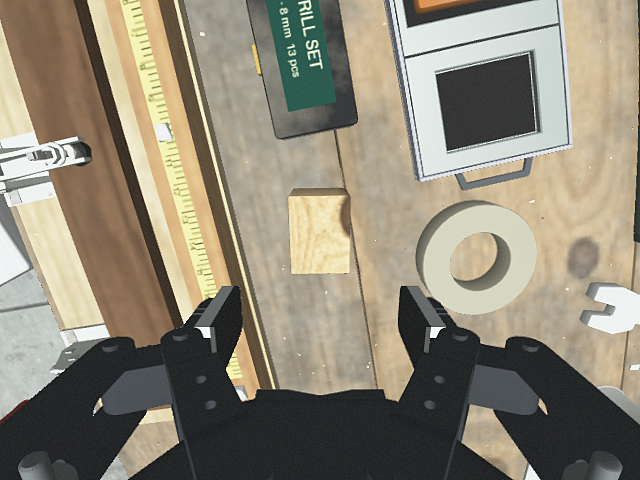

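The block is at (320,233), aligned and centred between the fingers. The fence, tape and bit box are clear.

>>> drive_tool(
  plan=[
    [0.002, -0.0007, 0.03, 0, 0, 0, 0.6],
    [0, 0, 0.03, 0, 0, 0, 0.6],
    [0, 0, 0.03, 0, 0, 0, 0.6],
    [0, 0, 0.025, 0, 0, 0, 0.6],
    [0, 0, 0.015, 0, 0, 0, 0.6],
    [0, 0, 0.0065, 0, 0, 0, 0.6],
    [0, 0, 0, 0, 0, 0, 0.3],
    [0, 0, 0, 0, 0, 0, -1],
    [0, 0, 0, 0, 0, 0, -1],
    [0, 0, 0, 0, 0, 0, -1],
  ],
  newtons=40,
)

```text
t: 18.35
tcp_pos: [0.4171, -0.2374, 0.0253]
tool_rot: [0.845, 0.535, 0.0, 0.001]
force: [-0.1, 0.4, -0.1]
finger_gap: 0.519
gripper_force: 41.9
```

>>> drive_tool(
  plan=[
    [0, 0, 0, 0, 0, 0, -1],
    [0, 0, 0, 0, 0, 0, -1],
    [0, 0, -0.01, 0, 0, 0, -1],
    [0, 0, -0.02, 0, 0, 0, -1],
    [0, 0, -0.04, 0, 0, 0, -1],
    [0, 0, -0.05, 0, 0, 0, -1],
    [0, 0, -0.02, 0, 0, 0, -1],
    [0, 0, 0, 0, 0, 0, -1],
    [0, 0, 0, 0, 0, 0, -1],
  ],
)

```text
t: 19.25
tcp_pos: [0.4164, -0.237, 0.165]
tool_rot: [0.845, 0.535, 0.0, 0.0]
force: [-0.0, 0.1, -1.8]
finger_gap: 0.522
gripper_force: 42.1
```

Run:
```python
from h import *
go(.576,-.206,.16,77.7)
for n in ['side','scene']:
    d=snap(n);P=cloud(d).reshape(-1,3);m=(np.hypot(P[:,0]-.4165,P[:,1]+.2375)<.08)&(P[:,2]>.08)&(P[:,2]<.2)
    print(n,'low z',np.percentile(P[m][:,2],[.2,1,3]).round(4))
```

```text
t 19.25 tcp [ 0.4164 -0.237   0.165 ] yaw -25.3 gap 0.522 gf 42.1 F [-0.   0.1 -1.8] q [-0.75  0.46  1.87 -0.    0.81 -0.31]
 shift now [0.0961 0.1311 0.0051] turn z 77.0  shift after turning [ 0.1493 -0.0642  0.005 ] tilt turn [ 4.000e-02 -2.000e-02  7.704e+01]
side low z [0.142  0.1435 0.1452]
scene low z [0.1397 0.1406 0.142 ]
```

>>> drive_tool(
  plan=[
    [0, 0, 0, 0, 0, -8.58, -1],
    [0, 0, 0, 0, 0, -8.58, -1],
    [0, 0, 0, 0, 0, -8.58, -1],
    [0, 0, 0, 0, 0, -8.58, -1],
    [0, 0, 0, 0, 0, -8.58, -1],
    [0, 0, 0, 0, 0, -8.58, -1],
    [0, 0, 0, 0, 0, -8.58, -1],
    [0, 0, 0, 0, 0, -8.58, -1],
    [0, 0, 0, 0, 0, -8.58, -1],
    [0, 0, 0, 0, 0, -8.58, -1],
  ],
)

```text
t: 20.35
tcp_pos: [0.4158, -0.2364, 0.1627]
tool_rot: [0.251, 0.968, 0.001, -0.002]
force: [0.3, -0.2, -1.7]
finger_gap: 0.519
gripper_force: 41.9
```

>>> drive_tool(
  plan=[
    [0, 0, 0, 0, 0, -8.58, -1],
    [0, 0, 0, 0, 0, -8.58, -1],
    [-0.0249, 0.0107, 0, 0, 0, 0, -1],
    [-0.0249, 0.0107, 0, 0, 0, 0, -1],
    [-0.0249, 0.0107, 0, 0, 0, 0, -1],
    [-0.0249, 0.0107, 0, 0, 0, 0, -1],
    [-0.0249, 0.0107, 0, 0, 0, 0, -1],
    [-0.0249, 0.0107, 0, 0, 0, 0, -1],
    [0, 0, 0, 0, 0, 0, -1],
    [0, 0, 0, 0, 0, 0, -1],
  ],
)

```text
t: 21.35
tcp_pos: [0.5753, -0.2054, 0.1622]
tool_rot: [0.107, 0.994, 0.001, -0.002]
force: [0.3, -0.0, -1.1]
finger_gap: 0.525
gripper_force: 41.9
```

```bash
python3 -c "
from h import *
go(.5765,-.206,.04,77.7)"
```

```text
t 21.35 tcp [ 0.5753 -0.2054  0.1622] yaw 77.8 gap 0.525 gf 41.9 F [ 0.3 -0.  -1.1] q [-0.53  0.61  1.54 -0.    0.99 -1.88]
 shift now [-0.0019 -0.0005  0.1222] turn z 0.1  shift after turning [-0.0013 -0.0003  0.1222] tilt turn [ 0.07 -0.27  0.05]
```

>>> drive_tool(
  plan=[
    [-0.001, 0, 0.03, 0, 0, 0, -1],
    [0, 0, 0.03, 0, 0, 0, -1],
    [0, 0, 0.03, 0, 0, 0, -1],
    [0, 0, 0.02, 0, 0, 0, -1],
    [0, 0, 0.008, 0, 0, 0, -1],
    [0, 0, 0, 0, 0, 0, -1],
    [0, 0, 0, 0, 0, 0, -1],
  ],
)

```text
t: 22.05
tcp_pos: [0.5773, -0.2068, 0.047]
tool_rot: [0.107, 0.994, -0.0, 0.0]
force: [-0.1, -0.0, -1.1]
finger_gap: 0.518
gripper_force: 42.1
```

```bash
python3 -c "
from h import *
go(.5765,-.206,.0355,77.7)"
```

```text
t 22.05 tcp [ 0.5773 -0.2068  0.047 ] yaw 77.7 gap 0.518 gf 42.1 F [-0.1 -0.  -1.1] q [-0.53  0.78  1.6  -0.    0.76 -1.88]
 shift now [0.0009 0.0007 0.0115] turn z -0.0  shift after turning [0.0009 0.0007 0.0115] tilt turn [-0.01  0.02 -0.02]
```

>>> drive_tool(
  plan=[
    [0, 0, 0.006, 0, 0, 0, -1],
    [0, 0, 0.004, 0, 0, 0, -1],
    [0, 0, 0.0015, 0, 0, 0, -1],
    [0, 0, 0, 0, 0, 0, -1],
    [0, 0, 0, 0, 0, 0, -1],
  ],
)

```text
t: 22.55
tcp_pos: [0.5774, -0.2065, 0.0351]
tool_rot: [0.107, 0.994, -0.0, 0.0]
force: [0.5, -0.5, -1.4]
finger_gap: 0.518
gripper_force: 42.1
```

```bash
python3 -c "
from h import *
go(.5765,-.206,.0345,77.7)"
```

```text
t 22.55 tcp [ 0.5774 -0.2065  0.0351] yaw 77.7 gap 0.518 gf 42.1 F [ 0.5 -0.5 -1.4] q [-0.53  0.8   1.6  -0.    0.74 -1.88]
 shift now [0.001  0.0003 0.0006] turn z 0.0  shift after turning [0.001  0.0003 0.0006] tilt turn [-0.01  0.01  0.01]
```

>>> drive_tool(
  plan=[
    [0, 0, 0, 0, 0, 0, 0.3],
    [0, 0, 0, 0, 0, 0, 0.4],
    [0, 0, 0, 0, 0, 0, 0.4],
    [0, 0, -0.01, 0, 0, 0, 0.4],
    [0, 0, -0.02, 0, 0, 0, 0.4],
    [0, 0, -0.05, 0, 0, 0, 0.4],
    [0, 0, -0.05, 0, 0, 0, 0.4],
    [0, 0, -0.02, 0, 0, 0, 0.5],
    [0, 0, 0, 0, 0, 0, 0.5],
    [0, 0, 0, 0, 0, 0, 0.5],
  ],
)

```text
t: 23.55
tcp_pos: [0.5772, -0.2063, 0.1857]
tool_rot: [0.107, 0.994, -0.0, 0.0]
force: [0.2, 0.9, -0.1]
finger_gap: 0.747
gripper_force: 0.0
```

```bash
python3 chk.py .5765 -.206 .045 .062 .045;python3 chk.py .596 -.1185 .019 .035 .05; python3 chk.py .615 -.03 .022 .032 .045
python3 - <<'E'
from h import *
d=snap('wrist');cv2.imwrite('pics/wrist7.png',d['image'][...,::-1]); print(manip.sense()['force'],manip.sense()['gripper_force'])
E
```

```text
side 770 [ 576.3 -206.4] [49.6 61. ] 76.4 z [0.0472 0.0549 0.0567] slope [ 0.001 -0.082]
wrist 4276 [ 578.3 -206.6] [44.7 60.5] 78.7 z [0.0521 0.0534 0.0545] slope [ 0.009 -0.003]
side 935 [ 592.6 -118.1] [91.1 66.9] 10.2 z [0.0206 0.0258 0.0289] slope [ 0.012 -0.109]
wrist 3646 [ 594.7 -118. ] [33.5 89.1] 76.8 z [0.0206 0.0233 0.0267] slope [0.038 0.029]
side 915 [614.2 -29. ] [60.5 60.1] 54.8 z [0.0264 0.0284 0.0303] slope [0.002 0.002]
wrist 3041 [615.8 -29.2] [60.8 61.2] 78.7 z [0.0249 0.0263 0.0285] slope [0.002 0.001]
[-0.30944094  0.10609185  0.12197842] 0.0
```

View pics/wrist7.png

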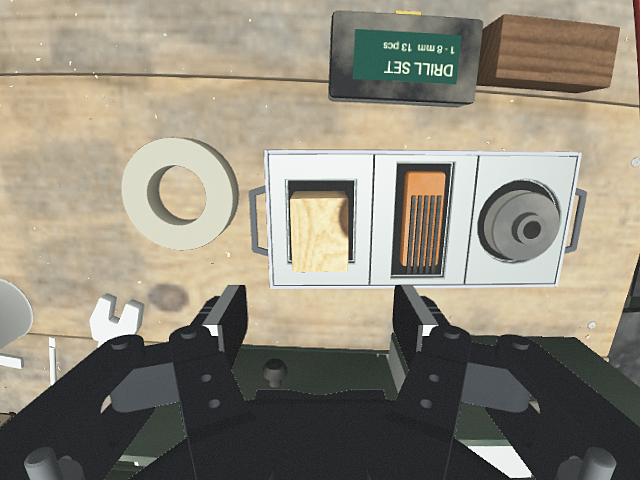

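The view shows the block (320,231), keys (422,218) and pulley (520,222) each flat in their own recess, with the look-alikes untouched.

```bash
python3 -c "
from station import manip
print(manip.sign_off())"
```

```text
the job is handed in; nothing more can be done
None
```

The pulley, hex key set and short block each lie flat in their own recess, the look-alikes were left alone, and the job was handed in at about 24 s (no verdict was returned).

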